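# Draw the transit bolt with the hooked rod

## Task

Take the hooked rod from its rest, reach it into the mouth of the white instrument housing, drop the hook behind the bar of the sliding transit bolt and draw the bolt toward the robot until the spring catch drops and holds it. Pull gently, with no more than 20 N on the bolt or against the housing, and touch the bolt with the rod only. Then put the rod back on its rest as it lay, and leave the small vial and the jar where they stand.

Things in the scene. Friction and masses are not known exactly. Their poses are not given: they have to be found in the camera images.
- rod_grip (a point): Loose hooked rod, 0.22 kg, level in its rest. This point is the centre of its black handle, a bar 120 mm long (along the rod, own x), 18 mm wide (own y) and 26 mm high (own z). A steel rod of 8 mm diameter runs on from the handle's +x end on the same axis; 200 mm from this point it turns straight down.
- rod_hook (a point): Lowest point of the rod's downturned hook: 200 mm along own x from the handle's centre and 32 mm below it. The hook is a plain vertical 8 mm round bar.
- rest_seat (a point): Where the handle's centre lies when the rod is in its fixed rest (to 4 mm along own x, which points along the rod to the hook). Two open-topped forks: one 32 mm wide under the handle 47 mm behind this point, floor 13 mm below it; one 24 mm wide under the steel rod 125 mm ahead, floor 4 mm below it. Cheeks rise 14 mm above the floors. Base plate 10 mm thick.
- housing: Fixed white instrument housing, 210 mm long (own x), 120 mm wide, 118.5 mm high; origin at the centre of its underside; own x points from its open mouth inwards, away from the robot. Mouth at x = -105 mm: a tunnel 96 mm wide between side plates, clear from the bolt up to the underside of a clear plastic roof 114.5 mm above the bench; it ends at a bulkhead at x = +36 mm.
- bolt_bar (a point): Centre of the bolt's bar: a horizontal steel bar of 8 mm diameter across the tunnel (own y), 44 mm above the bench, on two legs 36 mm apart (28 mm clear between). The bolt's plate under it has its top 23 mm above the bench. It starts 0 to 6 mm from the housing's origin toward the mouth; the catch takes it at 27 to 53 mm, different each time, so it must be felt.
- catch (a joint): Spring catch of the bolt, with a steel pin of 9 mm diameter that stands out of an aluminium plate on the rear of the housing's top: 0 = pin up, 6.5 mm proud of the plate (bolt not caught); 0.0065 m = pin dropped flush (bolt caught). It drops of itself.
- vial: Loose small blue vial with yellow cap, 24 mm diameter, 50 mm high, standing between the rest and the housing; origin at the centre of its underside. A bystander.
- bolt: The sliding bolt; origin on the bench plane straight below its bar's centre. It slides along the housing's x only, drawn toward the mouth: about 4 N of friction, then a hidden rubber buffer of 6 N per mm, to be pressed in 1.5 mm (some 13 N of pull in all) before the catch drops. Once caught it stays.
- rod: The hooked rod; origin and axes as point rod_grip.
- jar: Loose small white jar with green cap, 41 mm diameter, 46 mm high, standing to the right of the housing; origin at the centre of its underside. A bystander.

How it is judged:
On the way, in this order (a step that is already met when the one before it is completed fails the run):
1. the rod's hook bears on the bolt and has drawn it at least 12 mm (contact force between rod and bolt above 1.5 N and distance of bolt_bar from where it was at the start of the episode above 0.012 m), for 0.05 s.
2. the catch has dropped behind the bolt (value of joint catch above 0.005 m), for 0.2 s.
At the end, for the whole second after the job is handed in: The catch has dropped (over 5 mm) and the bar stays over 24 mm from the housing origin toward the mouth; the released rod lies still in both forks as it lay, hook down: handle centre within 15 mm of the seat, within 0.1 rad of the rest axis and 0.15 rad of upright (value of joint catch above 0.005 m and x of bolt_bar in the frame of housing below -0.024 m and distance between rod_grip and rest_seat below 0.015 m and angle between the x axis of rod_grip and the x axis of rest_seat, either way round below 0.1 rad and x of rod_hook in the frame of rest_seat above 0.15 m and angle between rod_grip's own z axis and vertical below 0.15 rad and linear speed of rod below 0.02 m/s); the robot touches nothing.
It fails at once if the rod bears on the bolt with more than 20 N (contact force between rod and bolt above 20 N).
It fails at once if the rod bears on the housing with more than 20 N (contact force between rod and housing above 20 N).
It fails at once if the fingers or the arm touch the bolt (contact force between any of the fingers, the arm and bolt above 0.5 N).
It fails at once if the vial or the jar is moved more than 20 mm (distance of any of vial, jar from where it was at the start of the episode above 0.02 m).
It also fails if it takes over 64 s, if anything falls off the work surface, if the arm or the gripper's body presses on something with over 40 N, if the wrist force passes 120 N, or if a joint passes its speed limit or range.

## Robot

A 7-joint arm with a two-finger parallel gripper is mounted at the origin on a cart in front of the work surface, level with it; the furniture and walls round the work are solid. World frame = base frame: x ahead of the robot, y to its left, z up, the work surface at z = 0. Lengths are in m, angles in rad, forces in N, time in s.
With the tool pointing down it reaches from about 0.425 to 0.925 m from the base axis. Payload 6.8 kg.
Tool frame: the origin (TCP) lies at the very end of the fingers, on their centre line; the grasp point (between the pads) lies 19 mm behind it (bot.grasp_offset is the distance from the TCP to the grasp point, in m); z points along the fingers, y is the direction in which the jaws open and shut (so a half turn about z gives the same grasp; the last joint's range is limited). The gripper opens to 85 mm and grips with 20 to 120 N. Pads are 22 mm wide; open, the fingers measure 114 mm over their backs; the gripper's body (76 mm by 85 mm) begins 54 mm behind the grasp point. The pads swing forward as they close: fully open they stand 13 mm farther back than shut.
Start: joints at [1.119, 0.477, 0.022, 1.555, -0.011, 1.109, -0.083], TCP at [0.228, -0.636, 0.231] pointing down, gripper open.
Joint ranges: [-2.96, 2.96], [-0.34, 2.1], [-1.41, 1.46], [0.24, 2.44], [-1.37, 4.51], [0.17, 1.92], [-2.96, 2.96]. Speed limits (rad/s): [2.39, 2.39, 3.14, 3.14, 3.14, 3.14, 3.14].

## Interface

Orientations are given as a unit quaternion [w, x, y, z].
In Python, from station import monitor, cams, bot, finder gives the robot as it stands.
- The arm moves only by the tool jog_arm, never from a script. Its argument "plan" is a list of rows, each an object of numbers: "x", "y", "z": the shift along the tool's x, y, z as a fraction of full scale; "wx", "wy", "wz": the turn, a rotation vector about the tool's x, y, z as a fraction of full scale. A call has 1 to 12 rows; each row is the pose to reach, as a shift and turn from the pose measured when the call began, along the tool's axes at that moment, turning the shorter way round; what a row does not reach only later rows make up. Full scale, the value 1, is 20 cm for a shift and 180 degrees for a turn. A row lasts 1/12 s, in which the tool goes at most 41.7 mm and 7.16 degrees, less where a joint would pass 70% of its speed; a pose out of reach is approached as far as the arm can. A call with a number of a shift or a turn outside -1 to 1 is refused whole. A call with a gripper value outside its range is refused whole. "hand" is the opening, from -1 (shut) to 1 (fully open), set as the call begins (left out, the last holds). The fingers move at their own pace and stop on an object; "grip_force" is the grip in N (left out, the last holds). Time passes only in rows, so rows that repeat a pose let the fingers close. It gives the time, the measured TCP pose, the force and the opening at its end, in the units of the state.
- monitor.get_obs(): the state, without advancing time (a new reading comes with each control period).
- cams.read_camera(name): name is "scene" or "top" or "wrist"; returns the picture (420x560x3 uint8, red, green, blue); there is no depth.
- cams.get_calibration(name): a dict with "fx", "fy", "cx", "cy" (pixels), "distortion" ([k1, k2, p1, p2, k3] as OpenCV has them; the pictures are not rectified), "extrinsics" (4x4, takes a point from world to camera coordinates). Camera axes: x right, y down, z forward; pixel columns grow to the right and rows downward; lengths in m; the calibration is good to about 2 mm. A picture is of the moment at which its call begins: read the wrist's pose just before it. get_calibration takes no time and is no camera call; for the wrist camera it gives the pose at the moment of the call.
- bot.hand_in(): hands the job in, once; it reports no verdict.
Trained networks look in the newest picture that a camera, given by its name, has taken for a name from the list of things; names that differ only in an ending like _2 or _b are one class to them, and where a whole thing is asked for, a point or a joint stands for the part that bears it (a point fixed in the world has none). Each returns a list of dicts, best first, with "confidence" (0 to 1); they miss things now and then, are a little off and sometimes report something else, mostly with a low value. They report only what shows in the picture. A call takes as long as a camera call.
- finder.find_in(camera, target): "bbox" ([left, top, width, height] in pixels, round what is visible of it).
- finder.place_of(camera, target): "location" ([column, row] in pixels: a listed point, or the origin of a listed thing).
The state is a dict: "t": time; "q": joint angles; "joint_vel": joint speeds; "joint_torque": joint torques, N m; "eef_pos": TCP position; "tool_rot": TCP orientation; "contact_force": force on the tool from outside, world axes, zero at the start; "torque": the same for the moment, N m; "gripper_width": opening from 0.0 (shut) to 1.0 (fully open).
Only numpy, scipy, OpenCV 4.12 (cv2) and the standard library are available. Lean on these libraries where they do the work, as an engineer would, in place of code of your own. Each camera call takes 0.05 s, during which the arm holds its last target. There are 200 camera calls.

## Working session

There is one attempt and no reset: what is moved stays moved. The work goes in short steps, Python scripts to look and compute and a tool call to move; the robot and the scene stay as the last step left them, time stands still between calls to the robot, and variables do not carry over. Pictures are saved under pics/ and viewed, about 8 in all and at most 12, crops included, and the job is handed in when it is done.

Besides the shell and the picture viewer there is one more tool, called after "Call:" as a command line: name --argument value ..., lists and objects as JSON in quotes. jog_arm: Moves the arm, as the interface text tells. Shift numbers are shares of 20 cm and turn numbers shares of 180 degrees, none past 1 either way. Its arguments: {"type":"object","properties":{"plan":{"type":"array","items":{"type":"object","properties":{"x":{"type":"number","minimum":-1,"maximum":1},"y":{"type":"number","minimum":-1,"maximum":1},"z":{"type":"number","minimum":-1,"maximum":1},"wx":{"type":"number","minimum":-1,"maximum":1},"wy":{"type":"number","minimum":-1,"maximum":1},"wz":{"type":"number","minimum":-1,"maximum":1}}}},"hand":{"type":"number"},"grip_force":{"type":"number"}},"required":["plan"]}

```bash
mkdir -p pics; cat > h.py <<'E'
import numpy as np, cv2
from station import monitor, cams, bot, finder
def cal(n):
    c=cams.get_calibration(n);K=np.array([[c['fx'],0,c['cx']],[0,c['fy'],c['cy']],[0,0,1]]);return K,np.array(c['distortion']),np.array(c['extrinsics'])
def ray(n,px):
    K,d,E=cal(n);u=cv2.undistortPoints(np.array([[px]],float),K,d)[0,0]
    R=E[:3,:3];return -R.T@E[:3,3],R.T@np.array([u[0],u[1],1])
def atz(n,px,z):
    o,v=ray(n,px);return o+v*(z-o[2])/v[2]
def proj(n,P):
    K,d,E=cal(n);return cv2.projectPoints(np.atleast_2d(np.array(P,float)),cv2.Rodrigues(E[:3,:3])[0],E[:3,3],K,d)[0][:,0]
def save(n,f):
    im=cams.read_camera(n);cv2.imwrite('pics/'+f,im[:,:,::-1]);return im
E
python3 - <<'E'
from h import *
np.set_printoptions(precision=4,suppress=True)
Z=dict(rod_grip=None,rod_hook=None,rest_seat=None,housing=0,bolt_bar=.044,vial=0,jar=0,catch=.12)
a=[]
for n in ['top','scene']:
    a.append(save(n,n+'0.png'))
    print(n,'cam at',ray(n,[280,210])[0])
    for k,z in Z.items():
        for r in finder.place_of(n,k)[:2]:
            print(k,np.round(r['location'],1),round(r['confidence'],2),atz(n,r['location'],z) if z is not None else '')
o=monitor.get_obs();print(o)
E
```

```text
top cam at [0.4166 0.0736 1.1947]
rod_grip [175.  276.4] 0.57 
rod_hook [160.1 186.6] 0.74 
rest_seat [173.4 278.4] 0.81 
housing [296.1 194.2] 0.81 [0.6826 0.0311 0.    ]
vial [230.5 248. ] 0.63 [0.5569 0.1729 0.    ]
jar [402.6 191.2] 0.68 [ 0.6969 -0.2089  0.    ]Traceback (most recent call last):
  File "<stdin>", line 9, in <module>
ValueError: it knows: bolt, bolt_bar, housing, jar, rest_seat, rod, rod_grip, rod_hook, vial
```

View pics/top0.png

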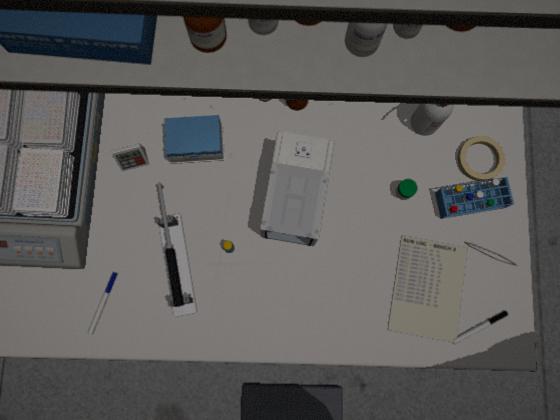

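Top view: the rod lies in its rest at (160–180, 185–305), the housing mouth is near (290,240), the vial at (229,245) and the jar at (407,188). A shelf overhangs the far side.

```bash
cat >> h.py <<'E'
def tri(obs):
    A=np.zeros((3,3));b=np.zeros(3)
    for n,p in obs:
        o,v=ray(n,p);v/=np.linalg.norm(v);M=np.eye(3)-np.outer(v,v);A+=M;b+=M@o
    X=np.linalg.solve(A,b);return X,[np.round(proj(n,X)[0]-p,1) for n,p in obs]
E
python3 - <<'E'
from h import *
np.set_printoptions(precision=4,suppress=True)
L={}
for n in ['top','scene']:
    save(n,n+'1.png'); print(n,ray(n,[280,210])[0])
    for k in ['rod_grip','rod_hook','rest_seat','housing','bolt_bar','bolt','vial','jar']:
        r=finder.place_of(n,k)
        if r: L.setdefault(k,[]).append((n,np.array(r[0]['location']))); print(n,k,np.round(r[0]['location'],1),round(r[0]['confidence'],2))
for k,v in L.items():
    if len(v)>1: print(k,*tri(v))
print(atz('scene',L['bolt_bar'][-1][1],.044) if 'bolt_bar' in L else '')
o=monitor.get_obs();print({k:np.round(v,3) for k,v in o.items()})
im=cv2.imread('pics/top1.png')
cv2.imwrite('pics/crop1.png',cv2.resize(im[115:325,130:340],None,fx=2.8,fy=2.8,interpolation=cv2.INTER_CUBIC))
E
```

```text
top [0.4166 0.0736 1.1947]
top rod_grip [172.  276.5] 0.88
top rod_hook [163.2 189.2] 0.79
top rest_seat [173.7 277.6] 0.79
top housing [296.  195.3] 0.69
top vial [228.8 247.2] 0.54
top jar [402.5 192.4] 0.87
scene [ 0.0264 -0.5137  0.4496]
scene rod_grip [183.4 201.5] 0.86
scene rod_hook [233.3 190. ] 0.78
scene rest_seat [180.9 206.2] 0.79
scene housing [311.7 238.4] 0.76
scene jar [407.4 273.6] 0.9
rod_grip [0.4889 0.2821 0.0721] [array([ 0.8, -1.2]), array([-1.3,  0.1])]
rod_hook [0.6756 0.3211 0.039 ] [array([-0.2,  0.2]), array([ 0.2, -0. ])]
rest_seat [0.4847 0.2822 0.0614] [array([-0.1,  0.1]), array([ 0.1, -0. ])]
housing [ 0.6793  0.0328 -0.0051] [array([-0.8,  0.8]), array([ 1. , -0.2])]
jar [ 0.693  -0.2073  0.0004] [array([-0.6,  0.4]), array([ 0.8, -0.1])]

{'t': np.float64(1.3), 'q': array([ 1.119,  0.477,  0.022,  1.555, -0.011,  1.109, -0.083]), 'joint_vel': array([ 0.   ,  0.001, -0.001,  0.   ,  0.002, -0.001, -0.001]), 'joint_torque': array([  0.001, -59.633,   1.606, -28.154,   0.012,   0.002,  -0.   ]), 'eef_pos': array([ 0.228, -0.635,  0.231]), 'tool_rot': array([-0.   ,  0.985,  0.171,  0.   ]), 'contact_force': array([-0.175,  0.484, -0.218]), 'torque': array([ 0.015, -0.014,  0.017]), 'gripper_width': np.float64(0.996)}
```

View pics/scene1.png

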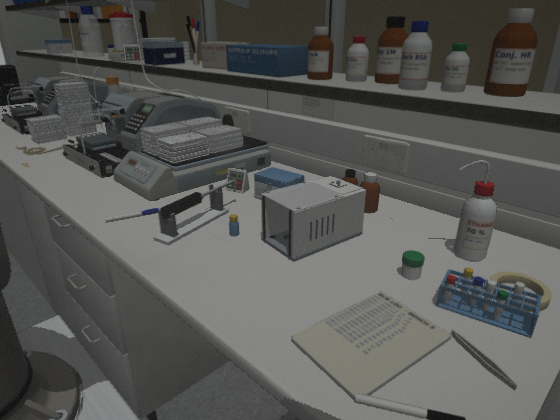

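View pics/crop1.png

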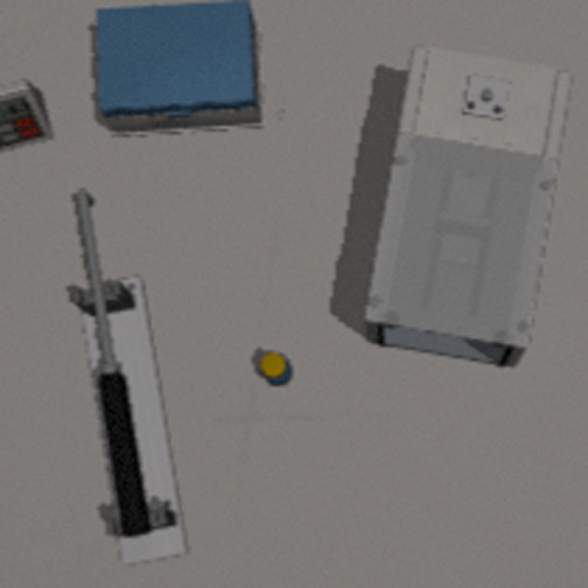

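Scene view: the housing mouth is at (285,215), the rod on its rest at (190,205), and the vial at (234,225). The crop shows the bolt's bar through the clear roof at about (462,228), roughly halfway along. Next I fit the poses from the edge pixels.

```bash
python3 - <<'E'
from h import *
np.set_printoptions(precision=4,suppress=True)
T=lambda c,z:atz('top',[130+c[0]/2.8,115+c[1]/2.8],z)
# housing roof corners (crop px): FL FR RL RR
C=[T(c,.1185) for c in [(370,322),(524,344),(414,47),(570,75)]]
for c in C: print(c)
print('len',np.linalg.norm(C[2]-C[0]),np.linalg.norm(C[3]-C[1]),'wid',np.linalg.norm(C[1]-C[0]),np.linalg.norm(C[3]-C[2]))
d=C[2]-C[0]+C[3]-C[1];print('ctr',np.mean(C,0),'yaw',np.degrees(np.arctan2(d[1],d[0])))
a,b=T((135,533),.084),T((112,373),.084)
print('handle',a,b,(a+b)/2,np.linalg.norm(b-a)); h=T((82,192),.075);print('bend',h,'yaw',np.degrees(np.arctan2(*(h-(a+b)/2)[[1,0]])),np.linalg.norm((h-(a+b)/2)[:2]))
print('bar',T((462,228),.048))
print('vial',T((274,364),.05),'pin',T((487,95),.125))
E
```

```text
[0.5809 0.1015 0.1185]
[ 0.5683 -0.0087  0.1185]
[0.7869 0.076  0.1185]
[ 0.7692 -0.0394  0.1185]
len 0.2075965473807415 0.20318599012739888 wid 0.11096413070016416 0.11680942659442228
ctr [0.6763 0.0324 0.1185] yaw -7.866955487989051
handle [0.4285 0.2653 0.084 ] [0.543  0.2891 0.084 ] [0.4858 0.2772 0.084 ] 0.11696517145387321
bend [0.6798 0.322  0.075 ] yaw 12.987868104152232 0.19917196290543257
bar [0.6669 0.0351 0.048 ]
vial [0.5572 0.1746 0.05  ] pin [0.7499 0.0217 0.125 ]
```

Call:
jog_arm --plan '[{"x": 1,"y": -0.96},{"x": 1,"y": -0.96},{"x": 1,"y": -0.96},{"x": 1,"y": -0.96},{"x": 1,"y": -0.96},{"x": 1,"y": -0.96},{"x": 1,"y": -0.96},{"x": 1,"y": -0.96}]' --hand 1 --grip_force 100

```text
invalid input at $.plan[0]: expected keys x, y, z, wx, wy, wz
```

Call:
jog_arm --plan '[{"x": 0.8,"y": -0.96},{"x": 0.8,"y": -0.96},{"x": 0.8,"y": -0.96},{"x": 0.8,"y": -0.96},{"x": 0.8,"y": -0.96},{"x": 0.8,"y": -0.96},{"x": 0.8,"y": -0.96}]'

```text
invalid input at $.plan[0]: expected keys x, y, z, wx, wy, wz
```

Call:
jog_arm --plan '[{"x": 0.6,"y": -0.96},{"x": 0.6,"y": -0.96},{"x": 0.6,"y": -0.96},{"x": 0.6,"y": -0.96},{"x": 0.6,"y": -0.96},{"x": 0.6,"y": -0.96},{"x": 0.6,"y": -0.96}]'

```text
invalid input at $.plan[0]: expected keys x, y, z, wx, wy, wz
```

Call:
jog_arm --plan '[{"x": 1,"y": -0.96,"z": 0,"wx": 0,"wy": 0,"wz": 0},{"x": 1,"y": -0.96,"z": 0,"wx": 0,"wy": 0,"wz": 0},{"x": 1,"y": -0.96,"z": 0,"wx": 0,"wy": 0,"wz": 0},{"x": 1,"y": -0.96,"z": 0,"wx": 0,"wy": 0,"wz": 0},{"x": 1,"y": -0.96,"z": 0,"wx": 0,"wy": 0,"wz": 0},{"x": 1,"y": -0.96,"z": 0,"wx": 0,"wy": 0,"wz": 0},{"x": 1,"y": -0.96,"z": 0,"wx": 0,"wy": 0,"wz": 0},{"x": 1,"y": -0.96,"z": 0,"wx": 0,"wy": 0,"wz": 0}]' --hand 1 --grip_force 100

```text
t: 1.97
eef_pos: [0.355, -0.3812, 0.2316]
tool_rot: [-0.001, 0.984, 0.176, 0.001]
contact_force: [0.8, 0.0, -0.4]
gripper_width: 0.999
```

Call:
jog_arm --plan '[{"x": 0.8,"y": -0.96,"z": 0,"wx": 0,"wy": 0,"wz": 0},{"x": 0.8,"y": -0.96,"z": 0,"wx": 0,"wy": 0,"wz": 0},{"x": 0.8,"y": -0.96,"z": 0,"wx": 0,"wy": 0,"wz": 0},{"x": 0.8,"y": -0.96,"z": 0,"wx": 0,"wy": 0,"wz": 0},{"x": 0.8,"y": -0.96,"z": 0,"wx": 0,"wy": 0,"wz": 0},{"x": 0.8,"y": -0.96,"z": 0,"wx": 0,"wy": 0,"wz": 0},{"x": 0.8,"y": -0.96,"z": 0,"wx": 0,"wy": 0,"wz": 0},{"x": 0.8,"y": -0.96,"z": 0,"wx": 0,"wy": 0,"wz": 0}]'

```text
t: 2.63
eef_pos: [0.4399, -0.143, 0.2327]
tool_rot: [-0.001, 0.984, 0.179, 0.002]
contact_force: [-1.2, -1.3, -0.5]
gripper_width: 1.0
```

Call:
jog_arm --plan '[{"x": 0.6,"y": -0.96,"z": 0,"wx": 0,"wy": 0,"wz": 0},{"x": 0.6,"y": -0.96,"z": 0,"wx": 0,"wy": 0,"wz": 0},{"x": 0.6,"y": -0.96,"z": 0,"wx": 0,"wy": 0,"wz": 0},{"x": 0.6,"y": -0.96,"z": 0,"wx": 0,"wy": 0,"wz": 0},{"x": 0.6,"y": -0.96,"z": 0,"wx": 0,"wy": 0,"wz": 0},{"x": 0.6,"y": -0.96,"z": 0,"wx": 0,"wy": 0,"wz": 0},{"x": 0.6,"y": -0.96,"z": 0,"wx": 0,"wy": 0,"wz": 0},{"x": 0.6,"y": -0.96,"z": 0,"wx": 0,"wy": 0,"wz": 0}]'

```text
t: 3.3
eef_pos: [0.4853, 0.0779, 0.2332]
tool_rot: [-0.001, 0.984, 0.179, 0.001]
contact_force: [-0.9, -0.9, -0.1]
gripper_width: 1.005
```

```bash
cat >> h.py <<'E'
from scipy.spatial.transform import Rotation as Rn
def move(p,yaw,pitch=0):
    o=monitor.get_obs();q=o['tool_rot'];R=Rn.from_quat([q[1],q[2],q[3],q[0]])
    c,s=np.cos(np.radians(yaw)),np.sin(np.radians(yaw))
    G=Rn.from_matrix(np.array([[c,s,0],[s,-c,0],[0,0,-1.]]))*Rn.from_euler('y',pitch,degrees=True)
    d=R.inv().apply(np.array(p)-o['eef_pos'])/.2;w=(R.inv()*G).as_rotvec()/np.pi
    x=R.as_matrix()[:,0];print('t',round(float(o['t']),2),'pos',np.round(o['eef_pos'],4),'yaw',round(np.degrees(np.arctan2(x[1],x[0])),2),'zax',np.round(R.as_matrix()[:,2],3),'F',np.round(o['contact_force'],1),'w',np.round(o['gripper_width'],3))
    print('shift',np.round(d,3),'turn',np.round(w,4))
E
python3 -c "
from h import *
move([.510,.2845,.15],12.7)"
```

```text
t 3.3 pos [0.4853 0.0779 0.2332] yaw 20.58 zax [ 0.003  0.002 -1.   ] F [-0.9 -0.9 -0.1] w 1.005
shift [ 0.478 -0.923  0.418] turn [-0.0004 -0.001   0.0438]
```

Call:
jog_arm --plan '[{"x": 0.478,"y": -0.923,"z": 0.0,"wx": 0,"wy": -0.001,"wz": 0.044},{"x": 0.478,"y": -0.923,"z": 0.0,"wx": 0,"wy": -0.001,"wz": 0.044},{"x": 0.478,"y": -0.923,"z": 0.1,"wx": 0,"wy": -0.001,"wz": 0.044},{"x": 0.478,"y": -0.923,"z": 0.2,"wx": 0,"wy": -0.001,"wz": 0.044},{"x": 0.478,"y": -0.923,"z": 0.418,"wx": 0,"wy": -0.001,"wz": 0.044},{"x": 0.478,"y": -0.923,"z": 0.418,"wx": 0,"wy": -0.001,"wz": 0.044},{"x": 0.478,"y": -0.923,"z": 0.418,"wx": 0,"wy": -0.001,"wz": 0.044},{"x": 0.478,"y": -0.923,"z": 0.418,"wx": 0,"wy": -0.001,"wz": 0.044},{"x": 0.478,"y": -0.923,"z": 0.418,"wx": 0,"wy": -0.001,"wz": 0.044}]'

```text
t: 4.05
eef_pos: [0.5115, 0.2815, 0.1503]
tool_rot: [0.0, 0.994, 0.109, -0.0]
contact_force: [-0.6, 0.1, 0.0]
gripper_width: 0.999
```

```bash
python3 - <<'E'
from h import *
im=save('wrist','w0.png')
for k in ['rod_grip','rest_seat','rod_hook']:
    for r in finder.place_of('wrist',k)[:1]: print(k,np.round(r['location'],1),r['confidence'],np.round(atz('wrist',r['location'],.071),4))
# expected handle corner points
print(ray('wrist',[280,210])[0])
move([.510,.2845,.051],12.7)
E
```

```text
rod_grip [269.1 247.4] 0.94 [0.4894 0.2824 0.071 ]
rest_seat [270.1 256.6] 0.85 [0.4828 0.2807 0.071 ]
[0.58026629 0.29869134 0.29365943]
t 4.25 pos [0.5115 0.2829 0.1516] yaw 12.51 zax [ 0.002  0.001 -1.   ] F [0.4 0.9 0. ] w 0.999
shift [-0.006 -0.009  0.503] turn [-0.0002 -0.0007 -0.0011]
```

View pics/w0.png

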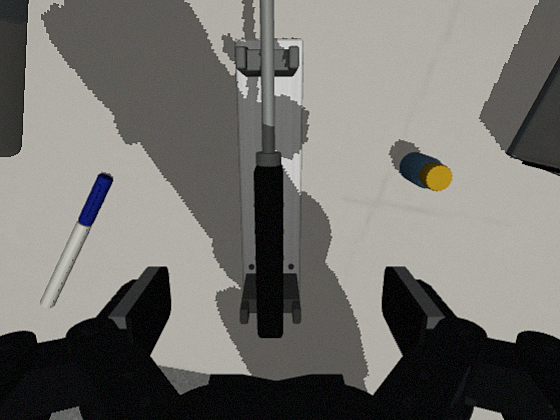

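Wrist view: the handle runs straight along the image from (268,160) to (269,338), centred between the jaws. The vial at (430,175) is well clear. I'll refine the rod's height and position with all three cameras.

```bash
python3 - <<'E'
from h import *
np.set_printoptions(precision=4,suppress=True)
print(tri([('top',np.array([173,276.5])),('scene',np.array([183.4,201.5])),('wrist',np.array([269.1,247.4]))])[0])
print(tri([('top',np.array([173.5,278])),('scene',np.array([180.9,206.2])),('wrist',np.array([270.1,256.6]))])[0])
f,r=atz('wrist',[268,163],.08),atz('wrist',[269,338],.08)
for z in (.065,.075,.084):
    f,r=atz('wrist',[268,163],z),atz('wrist',[269,338],z);print(z,f,r,(f+r)/2,np.linalg.norm(f-r),np.degrees(np.arctan2(*(f-r)[[1,0]])))
E
```

```text
[0.489  0.2818 0.0717]
[0.4822 0.2808 0.064 ]
0.065 [0.5431 0.2958 0.065 ] [0.4159 0.2676 0.065 ] [0.4795 0.2817 0.065 ] 0.1302953639131786 12.523761087596835
0.075 [0.5447 0.2959 0.075 ] [0.4231 0.2689 0.075 ] [0.4839 0.2824 0.075 ] 0.12459713560524933 12.523761087596833
0.084 [0.5462 0.2961 0.084 ] [0.4296 0.2701 0.084 ] [0.4879 0.2831 0.084 ] 0.11946873012811304 12.523761087596824
```

Call:
jog_arm --plan '[{"x": 0.005,"y": -0.024,"z": 0.15,"wx": 0,"wy": 0,"wz": 0},{"x": 0.005,"y": -0.024,"z": 0.3,"wx": 0,"wy": 0,"wz": 0},{"x": 0.005,"y": -0.024,"z": 0.42,"wx": 0,"wy": 0,"wz": 0},{"x": 0.005,"y": -0.024,"z": 0.5,"wx": 0,"wy": 0,"wz": 0},{"x": 0.005,"y": -0.024,"z": 0.5,"wx": 0,"wy": 0,"wz": 0},{"x": 0.005,"y": -0.024,"z": 0.5,"wx": 0,"wy": 0,"wz": 0}]'

```text
t: 4.75
eef_pos: [0.5119, 0.2873, 0.052]
tool_rot: [-0.0, 0.994, 0.109, 0.001]
contact_force: [-0.1, 0.0, 0.4]
gripper_width: 0.999
```

Call:
jog_arm --plan '[{"x": 0,"y": 0,"z": 0,"wx": 0,"wy": 0,"wz": 0},{"x": 0,"y": 0,"z": 0,"wx": 0,"wy": 0,"wz": 0},{"x": 0,"y": 0,"z": 0,"wx": 0,"wy": 0,"wz": 0},{"x": 0,"y": 0,"z": 0,"wx": 0,"wy": 0,"wz": 0},{"x": 0,"y": 0,"z": 0,"wx": 0,"wy": 0,"wz": 0},{"x": 0,"y": 0,"z": 0,"wx": 0,"wy": 0,"wz": 0},{"x": 0,"y": 0,"z": 0,"wx": 0,"wy": 0,"wz": 0},{"x": 0,"y": 0,"z": 0,"wx": 0,"wy": 0,"wz": 0},{"x": 0,"y": 0,"z": 0,"wx": 0,"wy": 0,"wz": 0},{"x": 0,"y": 0,"z": 0,"wx": 0,"wy": 0,"wz": 0}]' --hand -1 --grip_force 110

```text
t: 5.58
eef_pos: [0.5121, 0.2874, 0.0527]
tool_rot: [-0.0, 0.994, 0.109, 0.001]
contact_force: [-0.6, -1.7, 5.3]
gripper_width: 0.188
```

```bash
python3 -c "
from h import *
move([.5115,.288,.13],12.5)"
```

```text
t 5.58 pos [0.5121 0.2874 0.0527] yaw 12.47 zax [ 0.003  0.001 -1.   ] F [-0.6 -1.7  5.3] w 0.188
shift [-0.001 -0.004 -0.386] turn [-0.0001 -0.0009 -0.0002]
```

Call:
jog_arm --plan '[{"x": 0,"y": 0,"z": -0.1,"wx": 0,"wy": 0,"wz": 0},{"x": 0,"y": 0,"z": -0.2,"wx": 0,"wy": 0,"wz": 0},{"x": 0,"y": 0,"z": -0.32,"wx": 0,"wy": 0,"wz": 0},{"x": 0,"y": 0,"z": -0.45,"wx": 0,"wy": 0,"wz": 0},{"x": 0,"y": 0,"z": -0.45,"wx": 0,"wy": 0,"wz": 0},{"x": 0,"y": 0,"z": -0.45,"wx": 0,"wy": 0,"wz": 0}]'

```text
t: 6.08
eef_pos: [0.5126, 0.2877, 0.144]
tool_rot: [-0.001, 0.994, 0.109, 0.003]
contact_force: [-0.0, -0.3, -3.0]
gripper_width: 0.186
```

```bash
python3 - <<'E'
from h import *
np.set_printoptions(precision=4,suppress=True)
L={}
for n in ['top','scene','wrist']:
    im=save(n,n+'2.png')
    if n=='wrist': cv2.imwrite('pics/w2.png',im[:,:,::-1])
    for k in ['rod_grip','rod_hook']:
        r=finder.place_of(n,k)
        if r: L.setdefault(k,[]).append((n,np.array(r[0]['location']))); print(n,k,np.round(r[0]['location'],1),round(r[0]['confidence'],2))
for k,v in L.items():
    if len(v)>1: print(k,*tri(v))
move([.3833,.1045,.142],-30)
print(monitor.get_obs()['q'])
a=cv2.imread('pics/scene2.png')[130:270,130:370]
cv2.imwrite('pics/m2.png',cv2.resize(a,None,fx=3,fy=3))
E
```

```text
top rod_hook [149.4 178.5] 0.74
scene rod_grip [178.4 166.1] 0.97
scene rod_hook [232.2 159.2] 0.68
wrist rod_grip [274.6 342.5] 0.74
rod_hook [0.6802 0.33   0.1243] [array([ 0.9, -1. ]), array([-1. ,  0.1])]
rod_grip [0.49   0.2833 0.1601] [array([-0.1, -0. ]), array([ 0.5, -0.6])]
t 6.53 pos [0.5116 0.2872 0.1421] yaw 12.47 zax [ 0.002  0.    -1.   ] F [-0.  -0.  -1.7] w 0.188
shift [-0.824  0.753 -0.001] turn [-0.0002 -0.0006  0.236 ]
[-0.2482  0.4757 -0.4809  1.8295  0.2747  0.9007 -2.2085]
```

View pics/m2.png

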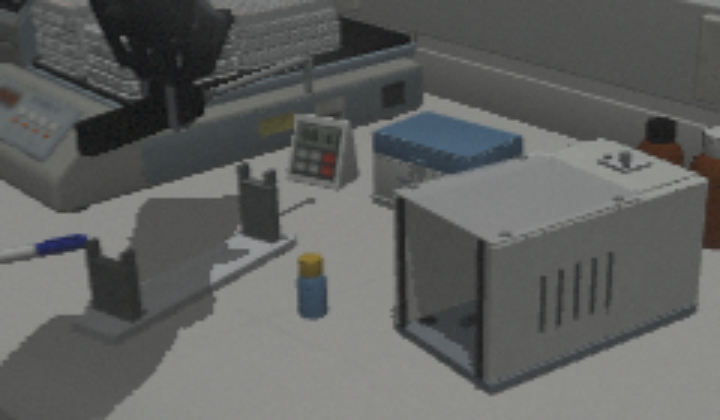

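The rod is held level, the rest is empty and the vial is untouched. Next I swing to in front of the mouth, staying high.

Call:
jog_arm --plan '[{"x": -0.15,"y": 0.1,"z": -0.08,"wx": 0,"wy": 0,"wz": 0.03},{"x": -0.3,"y": 0.25,"z": -0.1,"wx": 0,"wy": 0,"wz": 0.06},{"x": -0.45,"y": 0.4,"z": -0.1,"wx": 0,"wy": 0,"wz": 0.1},{"x": -0.6,"y": 0.5,"z": -0.1,"wx": 0,"wy": 0,"wz": 0.13},{"x": -0.74,"y": 0.62,"z": -0.1,"wx": 0,"wy": 0,"wz": 0.17},{"x": -0.74,"y": 0.675,"z": -0.1,"wx": 0,"wy": 0,"wz": 0.208},{"x": -0.74,"y": 0.675,"z": -0.1,"wx": 0,"wy": 0,"wz": 0.208},{"x": -0.74,"y": 0.675,"z": -0.1,"wx": 0,"wy": 0,"wz": 0.208},{"x": -0.74,"y": 0.675,"z": -0.1,"wx": 0,"wy": 0,"wz": 0.208},{"x": -0.74,"y": 0.675,"z": -0.1,"wx": 0,"wy": 0,"wz": 0.208}]'

```text
t: 7.37
eef_pos: [0.3969, 0.1248, 0.162]
tool_rot: [-0.001, 0.977, -0.214, 0.001]
contact_force: [-0.0, -0.0, -1.0]
gripper_width: 0.192
```

```bash
cat >> h.py <<'E'
H=np.array([.678,.0325]);HY=-8.
def hk(s,lat,zax,yaw,L=.1745):
    u=np.array([np.cos(np.radians(HY)),np.sin(np.radians(HY))]);n=np.array([-u[1],u[0]])
    g=H+s*u+lat*n-L*np.array([np.cos(np.radians(yaw)),np.sin(np.radians(yaw))])
    print('hook',H+s*u+lat*n,'goal',g,'r',np.hypot(*g));move([*g,zax-.0175],yaw)
def where(L=.1745):
    o=monitor.get_obs();q=o['tool_rot'];x=Rn.from_quat([q[1],q[2],q[3],q[0]]).as_matrix()[:,0]
    h=o['eef_pos'][:2]+L*x[:2]-H;u=np.array([np.cos(np.radians(HY)),np.sin(np.radians(HY))])
    print('hook s',round(h@u*1e3,1),'lat',round((-u[1]*h[0]+u[0]*h[1])*1e3,1),'axis z',round((o['eef_pos'][2]+.0175+0)*1e3,1),'q',np.round(o['q'],2))
E
python3 - <<'E'
from h import *
np.set_printoptions(precision=4,suppress=True)
save('top','top3.png');r=finder.place_of('top','rod_hook');print(r[:1])
if r: print(atz('top',r[0]['location'],.14))
where()
hk(-.12,0,.096,-25)
a=cv2.imread('pics/top3.png')[115:325,180:390]
cv2.imwrite('pics/t3.png',cv2.resize(a,None,fx=2.8,fy=2.8,interpolation=cv2.INTER_CUBIC))
E
```

```text
[{'location': [282.0, 242.3], 'confidence': 0.68}]
[0.5545 0.0614 0.14  ]
hook s -124.4 lat 1.4 axis z 179.3 q [-0.09  0.17 -0.39  2.19  0.09  0.79 -2.55]
hook [0.5592 0.0492] goal [0.401  0.1229] r 0.41944112777742704
t 7.47 pos [0.3966 0.1245 0.1618] yaw -24.82 zax [ 0.002  0.001 -1.   ] F [-0.9  0.9 -2.5] w 0.187
shift [ 0.023 -0.002  0.416] turn [-0.0005 -0.0003  0.001 ]
```

View pics/t3.png

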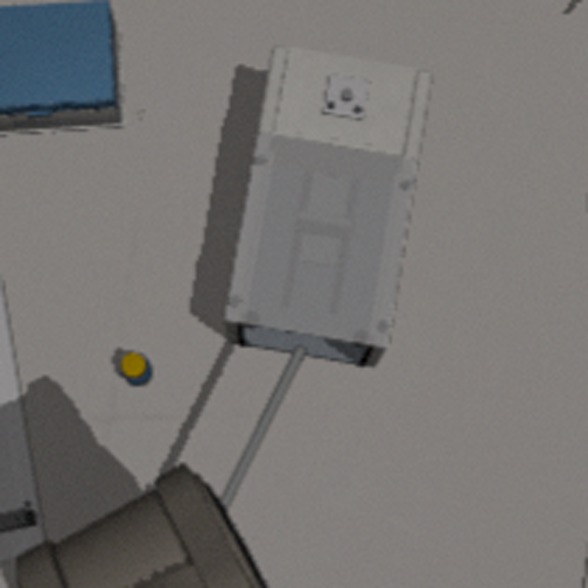

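The top view shows the rod in front of the mouth, hook end at crop (303,350), mouth centre near (308,345) and bar at about (322,230). Next I descend in front of the mouth.

Call:
jog_arm --plan '[{"x": 0,"y": 0,"z": 0.15,"wx": 0,"wy": 0,"wz": 0},{"x": 0,"y": 0,"z": 0.3,"wx": 0,"wy": 0,"wz": 0},{"x": 0,"y": 0,"z": 0.42,"wx": 0,"wy": 0,"wz": 0},{"x": 0,"y": 0,"z": 0.42,"wx": 0,"wy": 0,"wz": 0},{"x": 0,"y": 0,"z": 0.42,"wx": 0,"wy": 0,"wz": 0}]'

```text
t: 7.88
eef_pos: [0.396, 0.1249, 0.0772]
tool_rot: [-0.0, 0.977, -0.214, -0.001]
contact_force: [0.6, 0.3, -0.7]
gripper_width: 0.19
```

```bash
python3 - <<'E'
from h import *
np.set_printoptions(precision=4,suppress=True)
save('top','top4.png');save('scene','scene4.png');where()
o=monitor.get_obs();q=o['tool_rot'];x=Rn.from_quat([q[1],q[2],q[3],q[0]]).as_matrix()[:,0]
p=o['eef_pos']+.1745*x+[0,0,.0175]
for n in ('top','scene'):print(n,proj(n,[p,p-[0,0,.032]]))
a=cv2.imread('pics/top4.png')[200:270,260:360];b=cv2.imread('pics/scene4.png')[160:255,210:346]
cv2.imwrite('pics/t4.png',np.vstack([cv2.resize(a,(400,280),interpolation=cv2.INTER_CUBIC),cv2.resize(b,(400,280),interpolation=cv2.INTER_CUBIC)]))
hk(-.06,0,.096,-22);hk(.018,0,.096,-20)
E
```

```text
hook s -123.5 lat 2.6 axis z 96.4 q [-0.14  0.32 -0.36  2.26  0.2   0.59 -2.65]
top [[286.2153 244.406 ]
 [285.8667 246.3315]]
scene [[268.6731 212.0017]
 [268.8874 225.6687]]
hook [0.6186 0.0409] goal [0.4568 0.1062] r 0.46897754187132157
t 7.98 pos [0.3977 0.1254 0.0789] yaw -24.77 zax [ 0.003  0.002 -1.   ] F [-0.5  1.  -1.8] w 0.192
shift [ 0.309 -0.037  0.003] turn [-0.0009 -0.0007 -0.0154]
hook [0.6958 0.03  ] goal [0.5318 0.0897] r 0.5393559338933609
t 7.98 pos [0.3977 0.1254 0.0789] yaw -24.77 zax [ 0.003  0.002 -1.   ] F [-0.5  1.  -1.8] w 0.192
shift [ 0.684 -0.119  0.004] turn [-0.0009 -0.0007 -0.0265]
```

View pics/t4.png

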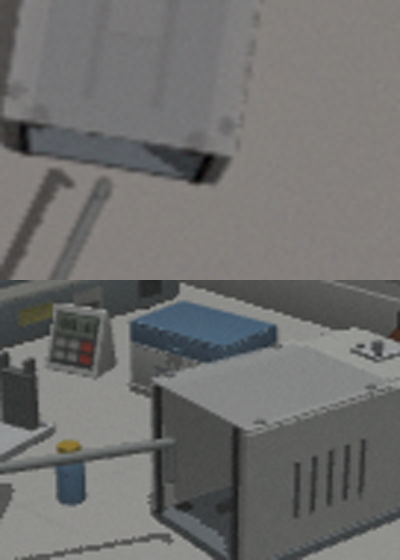

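The crops put the hook about 15 mm in front of the mouth and centred, sagging about 5 mm lower than modelled. That still clears the bar, so I insert 3 mm higher.

Call:
jog_arm --plan '[{"x": 0.08,"y": -0.01,"z": -0.015,"wx": 0,"wy": 0,"wz": -0.004},{"x": 0.18,"y": -0.02,"z": -0.015,"wx": 0,"wy": 0,"wz": -0.009},{"x": 0.31,"y": -0.037,"z": -0.015,"wx": 0,"wy": 0,"wz": -0.0154},{"x": 0.31,"y": -0.037,"z": -0.015,"wx": 0,"wy": 0,"wz": -0.0154},{"x": 0.31,"y": -0.037,"z": -0.015,"wx": 0,"wy": 0,"wz": -0.0154}]'

```text
t: 8.4
eef_pos: [0.4594, 0.106, 0.0837]
tool_rot: [-0.002, 0.981, -0.192, 0.003]
contact_force: [0.7, 0.3, -1.6]
gripper_width: 0.188
```

```bash
python3 - <<'E'
from h import *
where();hk(.018,0,.099,-20)
E
```

```text
hook s -57.5 lat -0.2 axis z 101.2 q [-0.07  0.38 -0.34  2.14  0.21  0.64 -2.51]
hook [0.69582483 0.02999488] goal [0.53184846 0.0896774 ] r 0.5393559338933609
t 8.4 pos [0.4594 0.106  0.0837] yaw -22.13 zax [ 0.007  0.003 -1.   ] F [ 0.7  0.3 -1.6] w 0.188
shift [ 0.366 -0.061  0.013] turn [-0.0016 -0.0017 -0.0118]
```

Call:
jog_arm --plan '[{"x": 0.1,"y": -0.016,"z": 0.005,"wx": -0.0016,"wy": -0.0017,"wz": -0.003},{"x": 0.2,"y": -0.033,"z": 0.005,"wx": -0.0016,"wy": -0.0017,"wz": -0.006},{"x": 0.3,"y": -0.05,"z": 0.005,"wx": -0.0016,"wy": -0.0017,"wz": -0.009},{"x": 0.366,"y": -0.061,"z": 0.005,"wx": -0.0016,"wy": -0.0017,"wz": -0.0118},{"x": 0.366,"y": -0.061,"z": 0.005,"wx": -0.0016,"wy": -0.0017,"wz": -0.0118},{"x": 0.366,"y": -0.061,"z": 0.005,"wx": -0.0016,"wy": -0.0017,"wz": -0.0118}]'

```text
t: 8.9
eef_pos: [0.5315, 0.0902, 0.0838]
tool_rot: [-0.0, 0.985, -0.174, 0.0]
contact_force: [-0.2, 0.4, -2.3]
gripper_width: 0.192
```

```bash
python3 - <<'E'
from h import *
where();hk(.018,0,.069,-20)
a=save('top','top5.png')[145:255,240:350,::-1];b=save('scene','scene5.png')[160:260,250:370,::-1];c=save('wrist','wrist5.png')[:,:,::-1]
cv2.imwrite('pics/t5.png',np.hstack([cv2.resize(a,(400,400),interpolation=cv2.INTER_CUBIC),cv2.resize(c[0:300,130:430],(400,400))]))
E
```

```text
hook s 17.6 lat 0.4 axis z 101.3 q [-0.02  0.47 -0.33  1.99  0.22  0.72 -2.41]
hook [0.69582483 0.02999488] goal [0.53184846 0.0896774 ] r 0.5393559338933609
t 8.9 pos [0.5315 0.0902 0.0838] yaw -20.02 zax [ 0.     0.001 -1.   ] F [-0.2  0.4 -2.3] w 0.192
shift [0.002 0.002 0.162] turn [-0.0002 -0.     -0.0001]
```

View pics/t5.png

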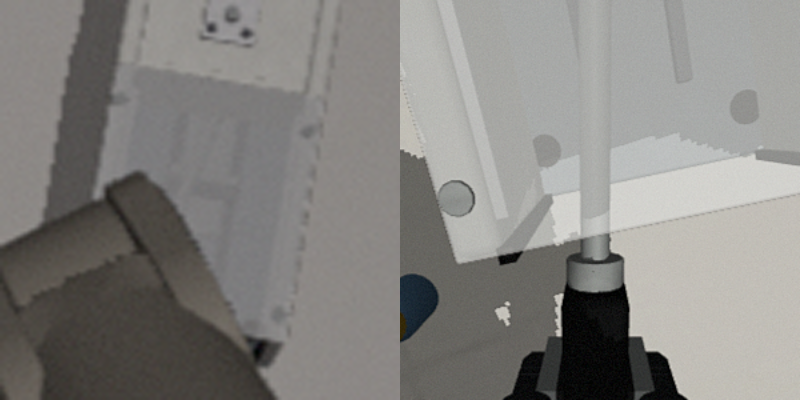

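The hook is inside behind the bar with no contact. The roof shows the rod clear of the side plates. Next I lower it.

Call:
jog_arm --plan '[{"x": 0,"y": 0,"z": 0.03,"wx": 0,"wy": 0,"wz": 0},{"x": 0,"y": 0,"z": 0.06,"wx": 0,"wy": 0,"wz": 0},{"x": 0,"y": 0,"z": 0.08,"wx": 0,"wy": 0,"wz": 0},{"x": 0,"y": 0,"z": 0.08,"wx": 0,"wy": 0,"wz": 0}]'

```text
t: 9.38
eef_pos: [0.5292, 0.0902, 0.0661]
tool_rot: [0.0, 0.985, -0.173, -0.002]
contact_force: [0.4, -0.4, -2.8]
gripper_width: 0.191
```

Call:
jog_arm --plan '[{"x": 0,"y": 0,"z": 0.01,"wx": 0,"wy": 0,"wz": 0},{"x": 0,"y": 0,"z": 0.02,"wx": 0,"wy": 0,"wz": 0},{"x": 0,"y": 0,"z": 0.03,"wx": 0,"wy": 0,"wz": 0},{"x": 0,"y": 0,"z": 0.03,"wx": 0,"wy": 0,"wz": 0}]'

```text
t: 9.72
eef_pos: [0.5289, 0.0901, 0.0597]
tool_rot: [0.001, 0.985, -0.173, -0.002]
contact_force: [-0.1, -0.1, -1.5]
gripper_width: 0.188
```

```bash
python3 -c "
from h import *
where();hk(.018,0,.069,-20)"
```

```text
hook s 15.1 lat 0.3 axis z 77.2 q [-0.03  0.51 -0.32  2.    0.24  0.68 -2.42]
hook [0.69582483 0.02999488] goal [0.53184846 0.0896774 ] r 0.5393559338933609
t 9.72 pos [0.5289 0.0901 0.0597] yaw -19.92 zax [-0.004 -0.001 -1.   ] F [-0.1 -0.1 -1.5] w 0.188
shift [ 0.015 -0.003  0.041] turn [0.0006 0.0011 0.0004]
```

Call:
jog_arm --plan '[{"x": 0.005,"y": 0,"z": 0.02,"wx": 0,"wy": 0.001,"wz": 0},{"x": 0.005,"y": 0,"z": 0.04,"wx": 0,"wy": 0.001,"wz": 0},{"x": 0.005,"y": 0,"z": 0.04,"wx": 0,"wy": 0.001,"wz": 0},{"x": 0.005,"y": 0,"z": 0.04,"wx": 0,"wy": 0.001,"wz": 0}]'

```text
t: 10.05
eef_pos: [0.5296, 0.0897, 0.0513]
tool_rot: [0.001, 0.985, -0.173, -0.001]
contact_force: [0.1, -0.8, -1.9]
gripper_width: 0.193
```

```bash
python3 -c "
from h import *
where();hk(.006,0,.069,-20);hk(-.02,0,.069,-20)"
```

```text
hook s 15.8 lat -0.1 axis z 68.8 q [-0.04  0.52 -0.31  2.    0.25  0.66 -2.43]
hook [0.68394161 0.03166496] goal [0.51996525 0.09134748] r 0.5279282324161482
t 10.05 pos [0.5296 0.0897 0.0513] yaw -19.92 zax [-0.001 -0.002 -1.   ] F [ 0.1 -0.8 -1.9] w 0.193
shift [-0.048  0.009 -0.001] turn [0.0007 0.0003 0.0004]
hook [0.65819464 0.03528346] goal [0.49421828 0.09496598] r 0.5032596163216029
t 10.05 pos [0.5296 0.0897 0.0513] yaw -19.92 zax [-0.001 -0.002 -1.   ] F [ 0.1 -0.8 -1.9] w 0.193
shift [-0.175  0.036 -0.001] turn [0.0007 0.0003 0.0004]
```

Call:
jog_arm --plan '[{"x": -0.01,"y": 0.002,"z": 0,"wx": 0,"wy": 0,"wz": 0},{"x": -0.02,"y": 0.004,"z": 0,"wx": 0,"wy": 0,"wz": 0},{"x": -0.03,"y": 0.006,"z": 0,"wx": 0,"wy": 0,"wz": 0},{"x": -0.037,"y": 0.007,"z": 0,"wx": 0,"wy": 0,"wz": 0},{"x": -0.044,"y": 0.009,"z": 0,"wx": 0,"wy": 0,"wz": 0},{"x": -0.051,"y": 0.0105,"z": 0,"wx": 0,"wy": 0,"wz": 0},{"x": -0.058,"y": 0.012,"z": 0,"wx": 0,"wy": 0,"wz": 0},{"x": -0.065,"y": 0.0135,"z": 0,"wx": 0,"wy": 0,"wz": 0},{"x": -0.072,"y": 0.015,"z": 0,"wx": 0,"wy": 0,"wz": 0},{"x": -0.078,"y": 0.016,"z": 0,"wx": 0,"wy": 0,"wz": 0},{"x": -0.078,"y": 0.016,"z": 0,"wx": 0,"wy": 0,"wz": 0}]'

```text
t: 10.97
eef_pos: [0.5154, 0.0918, 0.0518]
tool_rot: [0.001, 0.985, -0.173, 0.001]
contact_force: [3.9, -1.7, -3.6]
gripper_width: 0.183
```

```bash
python3 -c "
from h import *
where();hk(-.013,0,.069,-20)"
```

```text
hook s 1.4 lat -0.0 axis z 69.3 q [-0.04  0.5  -0.31  2.04  0.25  0.64 -2.45]
hook [0.66512652 0.03430925] goal [0.50115015 0.09399177] r 0.5098881520285918
t 10.97 pos [0.5154 0.0918 0.0518] yaw -19.94 zax [ 0.002 -0.001 -1.   ] F [ 3.9 -1.7 -3.6] w 0.183
shift [-0.071  0.014  0.001] turn [ 0.0003 -0.0006  0.0003]
```

The force reading of about 4 N shows the bolt sliding. I continue the coarse draw to just short of the earliest catch position.

Call:
jog_arm --plan '[{"x": -0.007,"y": 0.001,"z": 0,"wx": 0,"wy": 0,"wz": 0},{"x": -0.014,"y": 0.003,"z": 0,"wx": 0,"wy": 0,"wz": 0},{"x": -0.021,"y": 0.004,"z": 0,"wx": 0,"wy": 0,"wz": 0},{"x": -0.028,"y": 0.006,"z": 0,"wx": 0,"wy": 0,"wz": 0},{"x": -0.035,"y": 0.007,"z": 0,"wx": 0,"wy": 0,"wz": 0},{"x": -0.042,"y": 0.008,"z": 0,"wx": 0,"wy": 0,"wz": 0},{"x": -0.049,"y": 0.01,"z": 0,"wx": 0,"wy": 0,"wz": 0},{"x": -0.056,"y": 0.011,"z": 0,"wx": 0,"wy": 0,"wz": 0},{"x": -0.062,"y": 0.0125,"z": 0,"wx": 0,"wy": 0,"wz": 0},{"x": -0.066,"y": 0.0135,"z": 0,"wx": 0,"wy": 0,"wz": 0}]'

```text
t: 11.8
eef_pos: [0.504, 0.0937, 0.0525]
tool_rot: [-0.0, 0.985, -0.173, 0.003]
contact_force: [6.0, -0.3, -3.1]
gripper_width: 0.188
```

```bash
python3 -c "
from h import *
where();hk(-.015,0,.069,-20)"
```

```text
hook s -10.1 lat 0.2 axis z 70.0 q [-0.05  0.48 -0.32  2.07  0.25  0.62 -2.46]
hook [0.66314598 0.0345876 ] goal [0.49916962 0.09427011] r 0.5079932677754128
t 11.8 pos [0.504  0.0937 0.0525] yaw -19.96 zax [ 0.005 -0.001 -1.   ] F [ 6.  -0.3 -3.1] w 0.188
shift [-0.024  0.006  0.005] turn [-0.0003 -0.0017  0.0002]
```

Call:
jog_arm --plan '[{"x": -0.006,"y": 0.001,"z": 0.003,"wx": 0,"wy": -0.0015,"wz": 0},{"x": -0.012,"y": 0.003,"z": 0.003,"wx": 0,"wy": -0.0015,"wz": 0},{"x": -0.012,"y": 0.003,"z": 0.003,"wx": 0,"wy": -0.0015,"wz": 0},{"x": -0.012,"y": 0.003,"z": 0.003,"wx": 0,"wy": -0.0015,"wz": 0}]'

```text
t: 12.13
eef_pos: [0.503, 0.094, 0.0525]
tool_rot: [-0.001, 0.985, -0.173, 0.002]
contact_force: [5.4, -1.0, -0.9]
gripper_width: 0.193
```

```bash
python3 -c "
from h import *
for i in range(4): cams.read_camera('top'); where(); print(monitor.get_obs()['contact_force'].round(1))"
```

```text
hook s -11.1 lat 0.3 axis z 70.0 q [-0.05  0.48 -0.32  2.07  0.25  0.62 -2.46]
[ 4.8 -1.8 -1.4]
hook s -11.1 lat 0.4 axis z 70.0 q [-0.05  0.48 -0.32  2.07  0.25  0.62 -2.46]
[ 5.  -1.1 -1.5]
hook s -11.1 lat 0.4 axis z 70.0 q [-0.05  0.48 -0.32  2.07  0.25  0.62 -2.46]
[ 5.  -1.5 -1.5]
hook s -11.1 lat 0.3 axis z 69.9 q [-0.05  0.48 -0.32  2.07  0.25  0.62 -2.46]
[ 4.6 -1.2 -1.6]
```

Call:
jog_arm --plan '[{"x": -0.01,"y": 0.002,"z": 0.003,"wx": 0,"wy": -0.001,"wz": 0},{"x": -0.02,"y": 0.004,"z": 0.003,"wx": 0,"wy": -0.001,"wz": 0},{"x": -0.02,"y": 0.004,"z": 0.003,"wx": 0,"wy": -0.001,"wz": 0},{"x": -0.02,"y": 0.004,"z": 0.003,"wx": 0,"wy": -0.001,"wz": 0}]'

```text
t: 12.67
eef_pos: [0.5003, 0.0945, 0.0524]
tool_rot: [-0.002, 0.985, -0.174, 0.002]
contact_force: [4.9, -1.8, -0.2]
gripper_width: 0.191
```

Call:
jog_arm --plan '[{"x": -0.01,"y": 0.002,"z": 0.003,"wx": 0,"wy": -0.001,"wz": 0},{"x": -0.018,"y": 0.0036,"z": 0.003,"wx": 0,"wy": -0.001,"wz": 0},{"x": -0.018,"y": 0.0036,"z": 0.003,"wx": 0,"wy": -0.001,"wz": 0},{"x": -0.018,"y": 0.0036,"z": 0.003,"wx": 0,"wy": -0.001,"wz": 0}]'

```text
t: 13.0
eef_pos: [0.498, 0.0949, 0.0524]
tool_rot: [-0.002, 0.985, -0.174, 0.001]
contact_force: [4.8, -0.7, -0.8]
gripper_width: 0.19
```

```bash
python3 -c "
from h import *
where();hk(-.02,0,.069,-20)"
```

```text
hook s -16.2 lat 0.4 axis z 69.9 q [-0.05  0.48 -0.32  2.08  0.25  0.62 -2.46]
hook [0.65819464 0.03528346] goal [0.49421828 0.09496598] r 0.5032596163216029
t 13.0 pos [0.498  0.0949 0.0524] yaw -20.03 zax [ 0.003  0.004 -1.   ] F [ 4.8 -0.7 -0.8] w 0.19
shift [-0.018  0.006  0.004] turn [-0.0016 -0.0005 -0.0001]
```

The readings give an arm stiffness of about 4 N/mm, so repeated steps of about 3.4 mm limit themselves to about 14 N.

Call:
jog_arm --plan '[{"x": -0.008,"y": 0.002,"z": 0.003,"wx": -0.001,"wy": -0.0005,"wz": 0},{"x": -0.016,"y": 0.0035,"z": 0.003,"wx": -0.001,"wy": -0.0005,"wz": 0},{"x": -0.016,"y": 0.0035,"z": 0.003,"wx": -0.001,"wy": -0.0005,"wz": 0},{"x": -0.016,"y": 0.0035,"z": 0.003,"wx": -0.001,"wy": -0.0005,"wz": 0}]'

```text
t: 13.33
eef_pos: [0.496, 0.0953, 0.0523]
tool_rot: [-0.001, 0.985, -0.174, 0.001]
contact_force: [4.4, -1.5, -1.6]
gripper_width: 0.191
```

Call:
jog_arm --plan '[{"x": -0.008,"y": 0.002,"z": 0.003,"wx": -0.001,"wy": -0.0005,"wz": 0},{"x": -0.016,"y": 0.0035,"z": 0.003,"wx": -0.001,"wy": -0.0005,"wz": 0},{"x": -0.016,"y": 0.0035,"z": 0.003,"wx": -0.001,"wy": -0.0005,"wz": 0},{"x": -0.016,"y": 0.0035,"z": 0.003,"wx": -0.001,"wy": -0.0005,"wz": 0}]'

```text
t: 13.67
eef_pos: [0.4942, 0.0956, 0.0522]
tool_rot: [-0.0, 0.985, -0.174, 0.002]
contact_force: [4.9, -1.9, -0.4]
gripper_width: 0.188
```

```bash
python3 -c "
from h import *
where();hk(-.02,0,.069,-20)"
```

```text
hook s -20.2 lat 0.5 axis z 69.7 q [-0.06  0.47 -0.32  2.09  0.25  0.61 -2.47]
hook [0.65819464 0.03528346] goal [0.49421828 0.09496598] r 0.5032596163216029
t 13.67 pos [0.4942 0.0956 0.0522] yaw -20.07 zax [ 0.003 -0.    -1.   ] F [ 4.9 -1.9 -0.4] w 0.188
shift [0.001 0.003 0.004] turn [-0.0003 -0.001  -0.0004]
```

Call:
jog_arm --plan '[{"x": -0.008,"y": 0.002,"z": 0.002,"wx": 0,"wy": -0.0005,"wz": 0},{"x": -0.016,"y": 0.0035,"z": 0.002,"wx": 0,"wy": -0.0005,"wz": 0},{"x": -0.016,"y": 0.0035,"z": 0.002,"wx": 0,"wy": -0.0005,"wz": 0},{"x": -0.016,"y": 0.0035,"z": 0.002,"wx": 0,"wy": -0.0005,"wz": 0}]'

```text
t: 14.0
eef_pos: [0.4931, 0.0958, 0.0525]
tool_rot: [-0.001, 0.985, -0.175, 0.003]
contact_force: [9.0, -2.3, -2.6]
gripper_width: 0.189
```

Call:
jog_arm --plan '[{"x": -0.008,"y": 0.002,"z": 0.002,"wx": 0,"wy": -0.0005,"wz": 0},{"x": -0.016,"y": 0.0035,"z": 0.002,"wx": 0,"wy": -0.0005,"wz": 0},{"x": -0.016,"y": 0.0035,"z": 0.002,"wx": 0,"wy": -0.0005,"wz": 0},{"x": -0.016,"y": 0.0035,"z": 0.002,"wx": 0,"wy": -0.0005,"wz": 0}]'

```text
t: 14.33
eef_pos: [0.4928, 0.0959, 0.0528]
tool_rot: [-0.002, 0.985, -0.175, 0.004]
contact_force: [9.5, -2.6, -4.8]
gripper_width: 0.19
```

Call:
jog_arm --plan '[{"x": -0.008,"y": 0.002,"z": 0.002,"wx": 0,"wy": -0.0005,"wz": 0},{"x": -0.016,"y": 0.0035,"z": 0.002,"wx": 0,"wy": -0.0005,"wz": 0},{"x": -0.016,"y": 0.0035,"z": 0.002,"wx": 0,"wy": -0.0005,"wz": 0},{"x": -0.016,"y": 0.0035,"z": 0.002,"wx": 0,"wy": -0.0005,"wz": 0}]'

```text
t: 14.67
eef_pos: [0.4926, 0.0959, 0.053]
tool_rot: [-0.003, 0.984, -0.176, 0.006]
contact_force: [11.7, -2.0, -5.8]
gripper_width: 0.193
```

```bash
python3 -c "
from h import *
where();hk(-.026,0,.069,-20)"
```

```text
hook s -21.9 lat 0.1 axis z 70.5 q [-0.06  0.47 -0.32  2.1   0.25  0.6  -2.47]
hook [0.65225303 0.0361185 ] goal [0.48827667 0.09580102] r 0.49758611214361326
t 14.67 pos [0.4926 0.0959 0.053 ] yaw -20.22 zax [ 0.013  0.004 -1.   ] F [11.7 -2.  -5.8] w 0.193
shift [-0.02   0.008  0.007] turn [-0.0025 -0.0036 -0.0012]
```

The buffer is felt at about 12 N. I now step a little further, one call at a time.

Call:
jog_arm --plan '[{"x": -0.01,"y": 0.002,"z": 0.002,"wx": 0,"wy": 0,"wz": 0},{"x": -0.017,"y": 0.0035,"z": 0.002,"wx": 0,"wy": 0,"wz": 0},{"x": -0.017,"y": 0.0035,"z": 0.002,"wx": 0,"wy": 0,"wz": 0},{"x": -0.017,"y": 0.0035,"z": 0.002,"wx": 0,"wy": 0,"wz": 0}]'

```text
t: 15.0
eef_pos: [0.4924, 0.096, 0.0531]
tool_rot: [-0.004, 0.984, -0.176, 0.009]
contact_force: [13.1, -3.0, -7.8]
gripper_width: 0.187
```

```bash
python3 -c "
from h import *
for i in range(2):
  save('scene','s6.png');where();print(monitor.get_obs()['contact_force'].round(1))
hk(-.026,0,.069,-20)
a=cv2.imread('pics/scene5.png')[165:215,310:370];b=cv2.imread('pics/s6.png')[165:215,310:370]
cv2.imwrite('pics/pin.png',np.hstack([cv2.resize(x,(390,325),interpolation=cv2.INTER_CUBIC) for x in (a,b)]))
print(cv2.absdiff(a,b).max(axis=2).max(), np.argwhere(cv2.absdiff(a,b).max(axis=2)>25)[:12].tolist())"
```

```text
hook s -22.2 lat -0.1 axis z 70.6 q [-0.06  0.46 -0.32  2.1   0.26  0.59 -2.48]
[13.4 -2.5 -8.6]
hook s -22.2 lat -0.1 axis z 70.6 q [-0.06  0.46 -0.32  2.1   0.26  0.59 -2.48]
[12.5 -2.7 -8.1]
hook [0.65225303 0.0361185 ] goal [0.48827667 0.09580102] r 0.49758611214361326
t 15.1 pos [0.4924 0.096  0.0531] yaw -20.29 zax [ 0.018  0.004 -1.   ] F [12.5 -2.7 -8.1] w 0.193
shift [-0.019  0.008  0.008] turn [-0.0033 -0.005  -0.0016]
81 [[15, 28], [15, 29], [16, 26], [16, 27], [16, 28], [16, 29], [16, 30], [17, 26], [17, 27], [17, 28], [17, 29], [17, 30]]
```

View pics/pin.png

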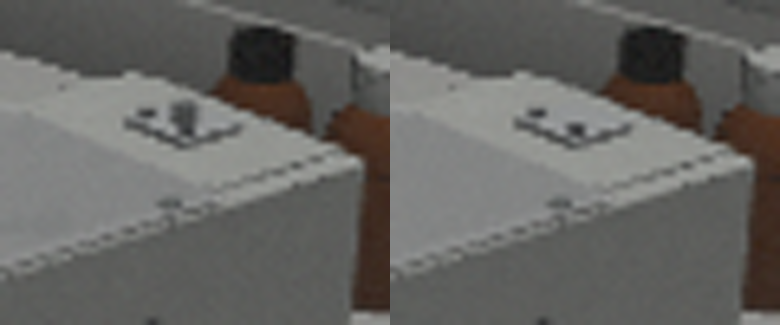

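The pin stood proud at left (183,115) and is gone at right, so the catch has dropped. I relieve the pull and level the tool.

Call:
jog_arm --plan '[{"x": 0.01,"y": -0.002,"z": 0,"wx": 0,"wy": 0,"wz": 0},{"x": 0.02,"y": -0.004,"z": 0,"wx": 0,"wy": 0,"wz": 0},{"x": 0.035,"y": -0.007,"z": 0,"wx": -0.002,"wy": -0.002,"wz": -0.001},{"x": 0.045,"y": -0.009,"z": 0,"wx": -0.0033,"wy": -0.005,"wz": -0.0016},{"x": 0.045,"y": -0.009,"z": 0,"wx": -0.0033,"wy": -0.005,"wz": -0.0016},{"x": 0.045,"y": -0.009,"z": 0,"wx": -0.0033,"wy": -0.005,"wz": -0.0016}]'

```text
t: 15.6
eef_pos: [0.5013, 0.0947, 0.053]
tool_rot: [-0.0, 0.985, -0.174, -0.0]
contact_force: [-0.7, 0.2, -1.2]
gripper_width: 0.194
```

```bash
python3 -c "
from h import *
np.set_printoptions(precision=4,suppress=True)
b=save('scene','s7.png')
where();hk(-.014,0,.101,-20)
# rod as held: grip & hook
for n in ('scene','wrist'):
  if n=='wrist': save(n,'w7.png')
  for k in ('rod_grip','rod_hook'):
    r=finder.place_of(n,k); print(n,k,[(np.round(x['location'],1),round(x['confidence'],2)) for x in r[:1]])
o=monitor.get_obs();q=o['tool_rot'];R=Rn.from_quat([q[1],q[2],q[3],q[0]]).as_matrix()
g=o['eef_pos']-.0255*R[:,0]-.0175*R[:,2];h=g+.2*R[:,0]+.032*R[:,2]
e=g+.06*R[:,0]-.004*R[:,2]
for n in ('scene','wrist'): print(n,proj(n,[g,h,e]))
"
```

```text
hook s -13.1 lat 0.6 axis z 70.6 q [-0.05  0.48 -0.32  2.07  0.25  0.63 -2.46]
hook [0.6641 0.0344] goal [0.5002 0.0941] r 0.508940609346648
t 15.65 pos [0.5011 0.0946 0.0531] yaw -19.99 zax [-0.001  0.    -1.   ] F [-0.3 -0.4 -2.1] w 0.192
shift [-0.004  0.004 -0.152] turn [0.0001 0.0002 0.0001]
scene rod_grip [(array([223.3, 222.5]), 0.75)]
scene rod_hook []
wrist rod_grip [(array([279. , 344.4]), 0.57)]
wrist rod_hook []
scene [[224.5177 227.3696]
 [308.6189 223.2041]
 [251.3325 220.3256]]
wrist [[ 276.7857  347.9928]
 [ 277.4183 -220.177 ]
 [ 277.0366  209.7248]]
```

Call:
jog_arm --plan '[{"x": 0,"y": 0,"z": -0.04,"wx": 0,"wy": 0,"wz": 0},{"x": 0,"y": 0,"z": -0.08,"wx": 0,"wy": 0,"wz": 0},{"x": 0,"y": 0,"z": -0.12,"wx": 0,"wy": 0,"wz": 0},{"x": 0,"y": 0,"z": -0.135,"wx": 0,"wy": 0,"wz": 0},{"x": 0,"y": 0,"z": -0.135,"wx": 0,"wy": 0,"wz": 0},{"x": 0,"y": 0,"z": -0.135,"wx": 0,"wy": 0,"wz": 0}]'

```text
t: 16.4
eef_pos: [0.5015, 0.0945, 0.0807]
tool_rot: [-0.0, 0.985, -0.174, 0.0]
contact_force: [-0.5, -0.9, -2.5]
gripper_width: 0.192
```

```bash
python3 -c "
from h import *
np.set_printoptions(precision=4,suppress=True)
where();hk(-.06,0,.098,-22);hk(-.125,0,.098,-25)
save('scene','s8.png')
b=cv2.imread('pics/s8.png');cv2.imwrite('pics/s8c.png',cv2.resize(b[140:270,180:380],None,fx=3.5,fy=3.5,interpolation=cv2.INTER_CUBIC))
"
```

```text
hook s -12.8 lat 0.6 axis z 98.2 q [-0.03  0.44 -0.34  2.05  0.22  0.68 -2.43]
hook [0.6186 0.0409] goal [0.4568 0.1062] r 0.46897754187132157
t 16.4 pos [0.5015 0.0945 0.0807] yaw -19.99 zax [ 0.001  0.    -1.   ] F [-0.5 -0.9 -2.5] w 0.192
shift [-0.23   0.021  0.001] turn [-0.0001 -0.0002  0.0111]
hook [0.5542 0.0499] goal [0.3961 0.1236] r 0.41491664852365173
t 16.4 pos [0.5015 0.0945 0.0807] yaw -19.99 zax [ 0.001  0.    -1.   ] F [-0.5 -0.9 -2.5] w 0.192
shift [-0.545  0.043  0.001] turn [-0.0001 -0.0002  0.0278]
```

View pics/s8c.png

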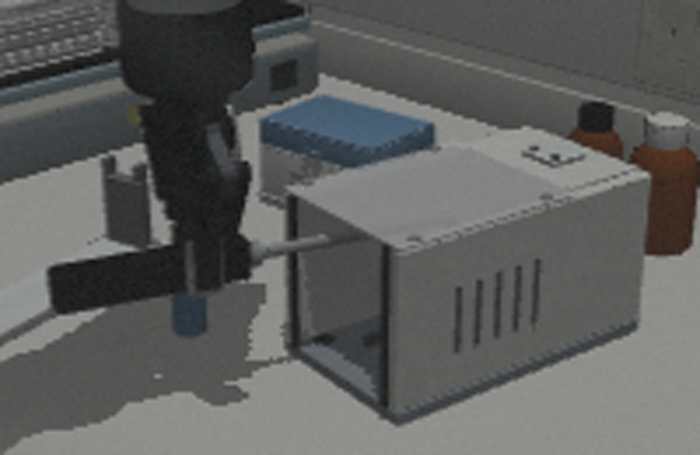

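The pin is still down and the rod is clear above the bar. Next I withdraw.

Call:
jog_arm --plan '[{"x": -0.1,"y": 0.01,"z": 0,"wx": 0,"wy": 0,"wz": 0.005},{"x": -0.2,"y": 0.02,"z": 0,"wx": 0,"wy": 0,"wz": 0.01},{"x": -0.3,"y": 0.027,"z": 0,"wx": 0,"wy": 0,"wz": 0.015},{"x": -0.4,"y": 0.034,"z": 0,"wx": 0,"wy": 0,"wz": 0.02},{"x": -0.5,"y": 0.04,"z": 0,"wx": 0,"wy": 0,"wz": 0.025},{"x": -0.55,"y": 0.043,"z": 0,"wx": 0,"wy": 0,"wz": 0.028},{"x": -0.55,"y": 0.043,"z": 0,"wx": 0,"wy": 0,"wz": 0.028},{"x": -0.55,"y": 0.043,"z": 0,"wx": 0,"wy": 0,"wz": 0.028}]'

```text
t: 17.12
eef_pos: [0.3954, 0.124, 0.0804]
tool_rot: [-0.0, 0.976, -0.216, 0.0]
contact_force: [0.0, -0.1, -1.2]
gripper_width: 0.194
```

```bash
python3 -c "
from h import *
where();hk(-.13,0,.18,-25)
"
```

```text
hook s -125.7 lat 0.4 axis z 97.9 q [-0.14  0.31 -0.36  2.26  0.19  0.59 -2.65]
hook [0.54926515 0.0505925 ] goal [0.39111444 0.12433939] r 0.41040320512028067
t 17.12 pos [0.3954 0.124  0.0804] yaw -24.97 zax [ 0.001 -0.    -1.   ] F [ 0.  -0.1 -1.2] w 0.194
shift [-0.02   0.008 -0.41 ] turn [-0.0001 -0.0002  0.0002]
```

Hook should be 20 mm clear of the mouth. I lift straight up, then swing back above the rest.

Call:
jog_arm --plan '[{"x": 0,"y": 0,"z": -0.15,"wx": 0,"wy": 0,"wz": 0},{"x": 0,"y": 0,"z": -0.3,"wx": 0,"wy": 0,"wz": 0},{"x": 0,"y": 0,"z": -0.4,"wx": 0,"wy": 0,"wz": 0},{"x": 0,"y": 0,"z": -0.4,"wx": 0,"wy": 0,"wz": 0},{"x": 0,"y": 0,"z": -0.4,"wx": 0,"wy": 0,"wz": 0}]'

```text
t: 17.53
eef_pos: [0.3973, 0.124, 0.1613]
tool_rot: [-0.001, 0.976, -0.217, 0.002]
contact_force: [-0.0, 0.2, -2.7]
gripper_width: 0.191
```

```bash
python3 -c "
from h import *
move([.512,.2874,.145],12.47)
"
```

```text
t 17.53 pos [0.3973 0.124  0.1613] yaw -25.05 zax [ 0.004  0.001 -1.   ] F [-0.   0.2 -2.7] w 0.191
shift [ 0.173 -0.983  0.085] turn [-0.0005 -0.0013 -0.2084]
```

Call:
jog_arm --plan '[{"x": 0.0,"y": -0.15,"z": 0,"wx": 0,"wy": -0.001,"wz": -0.03},{"x": 0.03,"y": -0.33,"z": 0,"wx": 0,"wy": -0.001,"wz": -0.06},{"x": 0.07,"y": -0.5,"z": 0,"wx": 0,"wy": -0.001,"wz": -0.1},{"x": 0.11,"y": -0.7,"z": 0,"wx": 0,"wy": -0.001,"wz": -0.14},{"x": 0.15,"y": -0.87,"z": 0.02,"wx": 0,"wy": -0.001,"wz": -0.18},{"x": 0.173,"y": -0.983,"z": 0.05,"wx": 0,"wy": -0.001,"wz": -0.208},{"x": 0.173,"y": -0.983,"z": 0.085,"wx": 0,"wy": -0.001,"wz": -0.208},{"x": 0.173,"y": -0.983,"z": 0.085,"wx": 0,"wy": -0.001,"wz": -0.208},{"x": 0.173,"y": -0.983,"z": 0.085,"wx": 0,"wy": -0.001,"wz": -0.208}]'

```text
t: 18.28
eef_pos: [0.5108, 0.2858, 0.1426]
tool_rot: [0.001, 0.994, 0.107, -0.002]
contact_force: [0.0, -0.6, -2.2]
gripper_width: 0.191
```

```bash
python3 - <<'E'
from h import *
np.set_printoptions(precision=4,suppress=True)
L={}
for n in ['top','scene','wrist']:
    im=save(n,n+'9.png')
    for k in ['rod_grip','rod_hook','rest_seat']:
        r=finder.place_of(n,k)
        if r: L.setdefault(k,[]).append((n,np.array(r[0]['location']))); print(n,k,np.round(r[0]['location'],1),round(r[0]['confidence'],2))
for k,v in L.items():
    if len(v)>1: print(k,*tri(v))
move([.512,.2874,.0527],12.47)
o=monitor.get_obs();q=o['tool_rot'];R=Rn.from_quat([q[1],q[2],q[3],q[0]]).as_matrix()
g=o['eef_pos']-.0255*R[:,0]-.0175*R[:,2];r=g-.06*R[:,0];b=g+.2*R[:,0];h=b+.032*R[:,2]
P=proj('scene',[r,g,b,h]);print('pred rear,grip,bend,tip',P)
a=cv2.imread('pics/scene9.png')[130:250,130:290];w=cv2.imread('pics/wrist9.png')[:,140:420]
cv2.imwrite('pics/c9.png',np.hstack([cv2.resize(a,None,fx=3.3,fy=3.3,interpolation=cv2.INTER_CUBIC)[:396],cv2.resize(w,(264,396))]))
E
```

```text
top rod_hook [152.1 180.8] 0.55
scene rod_grip [177.8 166. ] 0.7
scene rod_hook [231.8 159.7] 0.88
scene rest_seat [182.  203.7] 0.81
wrist rod_grip [278.2 345.6] 0.93
rod_hook [0.675  0.3243 0.1253] [array([ 0.7, -0.8]), array([-0.8,  0.1])]
rod_grip [0.4877 0.2816 0.1612] [array([-0., -0.]), array([ 0.2, -0.2])]
t 18.88 pos [0.512  0.2874 0.1451] yaw 12.39 zax [ 0.001  0.001 -1.   ] F [-0.2  0.1 -2.2] w 0.187
shift [-0.001  0.     0.462] turn [-0.0003 -0.0005 -0.0005]
pred rear,grip,bend,tip [[157.2766 172.7627]
 [177.3946 165.4586]
 [232.3188 145.5629]
 [232.9323 157.1697]]
```

View pics/c9.png

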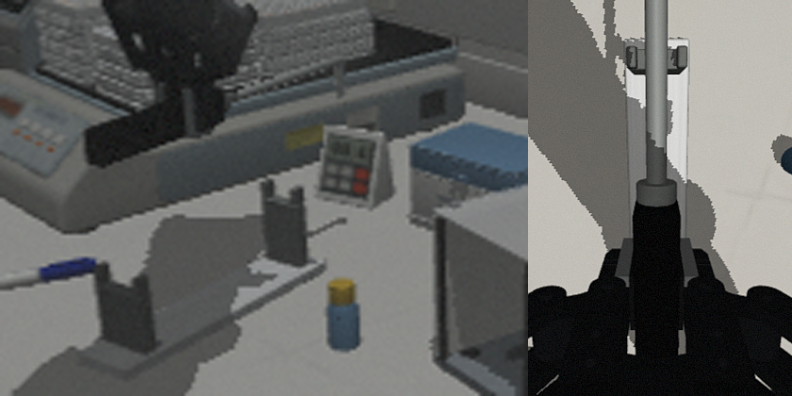

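The rod sits in the hand as it did after the first lift, aligned over both forks. I lower it slowly.

Call:
jog_arm --plan '[{"x": 0,"y": 0,"z": 0.1,"wx": 0,"wy": 0,"wz": 0},{"x": 0,"y": 0,"z": 0.2,"wx": 0,"wy": 0,"wz": 0},{"x": 0,"y": 0,"z": 0.3,"wx": 0,"wy": 0,"wz": 0},{"x": 0,"y": 0,"z": 0.36,"wx": 0,"wy": 0,"wz": 0},{"x": 0,"y": 0,"z": 0.4,"wx": 0,"wy": 0,"wz": 0},{"x": 0,"y": 0,"z": 0.42,"wx": 0,"wy": 0,"wz": 0},{"x": 0,"y": 0,"z": 0.43,"wx": 0,"wy": 0,"wz": 0},{"x": 0,"y": 0,"z": 0.43,"wx": 0,"wy": 0,"wz": 0}]'

```text
t: 19.55
eef_pos: [0.5124, 0.2878, 0.0594]
tool_rot: [-0.001, 0.994, 0.108, 0.001]
contact_force: [0.4, 0.2, -1.6]
gripper_width: 0.19
```

```bash
python3 -c "
from h import *
move([.512,.2874,.0527],12.47)
"
```

```text
t 19.55 pos [0.5124 0.2878 0.0594] yaw 12.39 zax [ 0.002  0.002 -1.   ] F [ 0.4  0.2 -1.6] w 0.19
shift [-0.003  0.001  0.033] turn [-0.0004 -0.0007 -0.0005]
```

Call:
jog_arm --plan '[{"x": -0.003,"y": 0,"z": 0.01,"wx": 0,"wy": 0,"wz": 0},{"x": -0.003,"y": 0,"z": 0.02,"wx": 0,"wy": 0,"wz": 0},{"x": -0.003,"y": 0,"z": 0.033,"wx": 0,"wy": 0,"wz": 0},{"x": -0.003,"y": 0,"z": 0.036,"wx": 0,"wy": 0,"wz": 0},{"x": -0.003,"y": 0,"z": 0.036,"wx": 0,"wy": 0,"wz": 0}]'

```text
t: 19.97
eef_pos: [0.5122, 0.2879, 0.0528]
tool_rot: [-0.001, 0.994, 0.108, 0.001]
contact_force: [-1.2, -1.3, 2.0]
gripper_width: 0.19
```

```bash
python3 -c "
from h import *
move([.512,.2874,.0527],12.47)
"
```

```text
t 19.97 pos [0.5122 0.2879 0.0528] yaw 12.38 zax [ 0.003  0.002 -1.   ] F [-1.2 -1.3  2. ] w 0.19
shift [-0.001  0.002  0.   ] turn [-0.0004 -0.0009 -0.0005]
```

It has touched down at the same height, with Fz turning positive. I open the gripper and lift off.

Call:
jog_arm --plan '[{"x": 0,"y": 0,"z": 0,"wx": 0,"wy": 0,"wz": 0},{"x": 0,"y": 0,"z": 0,"wx": 0,"wy": 0,"wz": 0},{"x": 0,"y": 0,"z": 0,"wx": 0,"wy": 0,"wz": 0},{"x": 0,"y": 0,"z": 0,"wx": 0,"wy": 0,"wz": 0},{"x": 0,"y": 0,"z": 0,"wx": 0,"wy": 0,"wz": 0},{"x": 0,"y": 0,"z": 0,"wx": 0,"wy": 0,"wz": 0},{"x": 0,"y": 0,"z": 0,"wx": 0,"wy": 0,"wz": 0},{"x": 0,"y": 0,"z": 0,"wx": 0,"wy": 0,"wz": 0},{"x": 0,"y": 0,"z": 0,"wx": 0,"wy": 0,"wz": 0},{"x": 0,"y": 0,"z": 0,"wx": 0,"wy": 0,"wz": 0}]' --hand 1

```text
t: 20.8
eef_pos: [0.5121, 0.2879, 0.0528]
tool_rot: [-0.001, 0.994, 0.108, 0.001]
contact_force: [-0.8, 0.2, 0.4]
gripper_width: 1.002
```

Call:
jog_arm --plan '[{"x": 0,"y": 0,"z": -0.08,"wx": 0,"wy": 0,"wz": 0},{"x": 0,"y": 0,"z": -0.2,"wx": 0,"wy": 0,"wz": 0},{"x": 0,"y": 0,"z": -0.35,"wx": 0,"wy": 0,"wz": 0},{"x": 0,"y": 0,"z": -0.5,"wx": 0,"wy": 0,"wz": 0},{"x": 0,"y": 0,"z": -0.65,"wx": 0,"wy": 0,"wz": 0},{"x": -0.1,"y": 0.3,"z": -0.8,"wx": 0,"wy": 0,"wz": 0},{"x": -0.1,"y": 0.6,"z": -0.8,"wx": 0,"wy": 0,"wz": 0},{"x": -0.1,"y": 0.9,"z": -0.8,"wx": 0,"wy": 0,"wz": 0},{"x": -0.1,"y": 0.9,"z": -0.8,"wx": 0,"wy": 0,"wz": 0},{"x": -0.1,"y": 0.9,"z": -0.8,"wx": 0,"wy": 0,"wz": 0}]'

```text
t: 21.63
eef_pos: [0.5317, 0.1012, 0.2128]
tool_rot: [0.001, 0.994, 0.105, 0.002]
contact_force: [0.4, -0.0, -0.6]
gripper_width: 1.0
```

```bash
python3 - <<'E'
from h import *
np.set_printoptions(precision=4,suppress=True)
L={}
for n in ['top','scene']:
    im=save(n,n+'10.png')
    for k in ['rod_grip','rod_hook','rest_seat','vial','jar']:
        r=finder.place_of(n,k)
        if r: L.setdefault(k,[]).append((n,np.array(r[0]['location']))); print(n,k,np.round(r[0]['location'],1),round(r[0]['confidence'],2))
for k,v in L.items():
    if len(v)>1: print(k,*tri(v))
print({k:np.round(v,2) for k,v in monitor.get_obs().items() if k in('t','eef_pos','contact_force')})
a=cv2.imread('pics/scene10.png')[130:270,130:370];b=cv2.imread('pics/scene1.png')[130:270,130:370]
cv2.imwrite('pics/c10.png',np.vstack([cv2.resize(x,None,fx=2.1,fy=2.1,interpolation=cv2.INTER_CUBIC) for x in (b,a)]))
E
```

```text
top rod_grip [173.4 275.2] 0.81
top rod_hook [161.3 187. ] 0.71
top rest_seat [174.  277.3] 0.95
top jar [402.7 189.6] 0.92
scene rod_hook [231.6 189. ] 0.73
scene rest_seat [180.9 204.6] 0.88
scene vial [234.7 234.2] 0.53
scene jar [408.4 272.1] 0.95
rod_hook [0.6778 0.3269 0.0401] [array([-1. ,  1.2]), array([ 1.2, -0.1])]
rest_seat [0.4848 0.2809 0.0659] [array([-0.2,  0.3]), array([ 0.3, -0. ])]
jar [ 0.6988 -0.207   0.0013] [array([-0.8,  0.6]), array([ 1.1, -0.2])]
{'t': np.float64(22.23), 'eef_pos': array([0.53, 0.11, 0.21]), 'contact_force': array([ 0.37, -0.23,  0.46])}
```

View pics/c10.png

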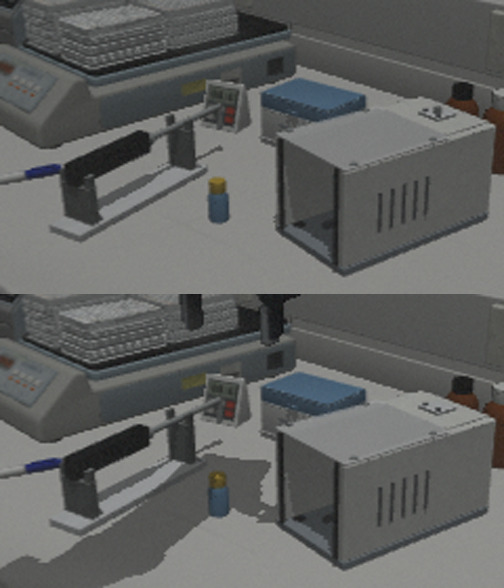

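The rod lies in both forks just as in the first picture, the pin is down, and the vial stands where it was. I hand in.

```bash
python3 -c "
from station import bot
print(bot.hand_in())"
```

```text
the job is handed in; nothing more can be done
None
```

The bolt is drawn and caught, the rod is back on its rest, and the job was handed in after about 22 s on the robot's clock. The hand-in gave no verdict.

**Pull:** I gripped the rod 25 mm ahead of the handle's centre and dropped the hook behind the bar. The bolt slid at about 5 N. I drew it in small steps until the buffer was felt. The highest wrist reading was 13.1 N along the pull, about 16 N in all directions together and with the rod's own weight included. Readings come only at the end of each move, so brief peaks between them would not show.

**Last checks:**
- **Catch:** the scene picture showed the pin gone flush while I was still pulling. It was still down after I eased the pull and after the rod was put back.
- **Rod:** it looks the same in both forks as in the first picture. The hook was measured about 6 mm from where it was at the start, which is about what the cameras and networks are good for. In the last scene picture the network did not find the handle, so I judged its place by eye and from releasing it at the same tool pose as the grasp.
- **Vial and jar:** the vial looks unmoved in the picture. The network missed it in the last top view, so its place was not measured again. The jar measured within about 6 mm of its first place; nothing went near it.
- **Arm:** it stands clear with an open gripper and no contact force beyond noise.

**One disagreement:** after the grasp the hook measured about 4–5 mm lower than the nominal geometry. I allowed for that when passing over the bar.

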